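# Clamp the two halves of a bottle rest

## Robot

A 6-joint arm with a two-finger parallel gripper is mounted at the origin on the work surface. World frame = base frame: x ahead of the robot, y to its left, z up, the work surface at z = 0. Lengths are in m, angles in degrees, forces in N, time in s.
With the tool pointing down it reaches from about 0.425 to 0.95 m from the base axis. Payload 3.5 kg.
Tool frame: the origin (TCP) lies at the very end of the fingers, on their centre line; the grasp point (between the pads) lies 19 mm behind it; z points along the fingers, y is the direction in which the jaws open and shut (so a half turn about z gives the same grasp; the last joint's range is limited). The gripper opens to 85 mm and grips with 20 to 120 N. Pads are 22 mm wide; open, the fingers measure 114 mm over their backs; the gripper's body (76 mm by 85 mm) begins 54 mm behind the grasp point. The pads swing forward as they close: fully open they stand 13 mm farther back than shut.
Start: joints at [-72.422, 16.404, 90.338, -0, 73.258, -8.594], TCP at [0.298, -0.606, 0.231] pointing down, gripper open.
Joint ranges: [-158.93, 158.93], [-51.34, 127.21], [12.03, 142.37], [-87.48, 267.48], [13.55, 161.25], [-162.69, 162.69]. Speed limits (degrees/s): [159.86, 159.86, 180, 180, 180, 180].

## Interface

Orientations are given as a 3x3 rotation matrix whose columns are the frame's x, y, z axes.
In Python, from workcell import r gives the robot as it stands.
- The arm moves only by the tool carry_out, never from a script. Its argument "targets" is a list of rows, each an object with "xyz": the shift along the world's x, y, z in m, a list of three; "twist": the turn, a rotation vector about the world's x, y, z in degrees, a list of three; "claw": the closure in counts, from 0 (fully open) to 255 (shut). In form: [{"xyz": [dx, dy, dz], "twist": [wx, wy, wz], "claw": claw}, ...]. A call has 1 to 5 rows; each row is the pose to reach, as a shift and turn from the pose commanded when the call began; what a row does not reach only later rows make up. A row lasts 1/10 s, in which the tool goes at most 50 mm and 8.59 degrees, less where a joint would pass 70% of its speed; a pose out of reach is approached as far as the arm can. A call with a gripper value outside its range is refused whole. The fingers move at their own pace and stop on an object; "squeeze" is the grip in N (left out, the last holds). Time passes only in rows, so rows that repeat a pose let the fingers close. It gives the time, the measured TCP pose, the force and the opening at its end, in the units of the state.
- r.get_obs(): the state, without advancing time (a new reading comes with each control period).
- r.camera(name): name is "scene" or "top" or "wrist"; returns a dict with "img" (480x640x3 uint8, red, green, blue), "z_map" (480x640 float32, m along the optical axis (not along the pixel's ray), 0 where there is no reading), "mtx" (3x3 intrinsics, pixels), "R" (3x3) and "t" (3): a world point X has camera coordinates R X + t; the wrist camera has in their place "T_tool_cam" (4x4, takes a point from camera to tool coordinates, whose origin is the TCP and whose axes are the flange's). Camera axes: x right, y down, z forward; pixel columns grow to the right and rows downward; lengths in m; the calibration is good to about 2 mm. The wrist camera is an equidistant fisheye: a pixel r from the principal point sees the ray r / f radians off the axis. A picture is of the moment at which its call begins: read the wrist's pose just before it.
- r.sign_off(): hands the job in, once; it reports no verdict.
The state is a dict: "clock": time; "joints": joint angles; "joint_velocities": joint speeds; "joint_torque": joint torques, N m; "eef_pos": TCP position; "tcp_rot": TCP orientation; "wrist_force": force on the tool from outside, world axes, zero at the start; "wrist_torque": the same for the moment, N m; "grip_width": finger opening in m.
Only numpy, scipy, OpenCV 4.12 (cv2) and the standard library are available. Lean on these libraries where they do the work, as an engineer would, in place of code of your own. Each camera call takes 0.05 s, during which the arm holds its last target.

## Task

Stand the loose half of the walnut bottle rest upright in the blue one-hand clamp's bed, in line beside the half already there, and let go of it. Then pump the orange trigger (never pushing the sliding jaw or bar by hand) until the orange sprung pad closes on the half and is pushed in about half way, never to its stop. Finish while holding the trigger squeezed, so that the halves stay gently pressed together, with the ice bucket, decanter, tongs and coasters left undisturbed.

Things in the scene. Friction and masses are not known exactly. Their poses are not given: they have to be found in the camera images.
- clamp: Blue one-hand bar clamp, screwed to the tray. Origin on the tray below the inner flat face of its fixed head. Its y axis is the clamping direction: +y from the head towards the sliding jaw; x is across. Fixed head: 50 mm wide in x, y = -24 to 0, top 62 mm above the tray. Base plate 66 mm wide, 8 mm high, y = -112 to 180.
- bed (a point): Bed of the clamp: two pale wooden rails along the clamp's y at x = +-24 mm (14 mm wide), y = 0 to 136, tops 30 mm above the tray; the bar runs between them, below their tops. Point midway between the rails, level with their tops, at clamp y = 45 mm, which is the middle of the loose half once pressed home (clamp axes).
- post (a point): Fixed grip of the clamp: blue upright post, 24 mm wide in clamp x, y = -106 to -92, top 115 mm above the tray. Point at the middle of its thickness, 95 mm above the tray. Post and trigger measure 56 mm over their outer faces with the trigger at rest, 42 mm with it fully squeezed.
- trigger: Orange upright trigger, 22 mm wide in clamp x, 12 mm thick in y. Origin mid-thickness, 95 mm above the tray, 17 mm below its top, at clamp y = -56 at rest. Slides 14 mm in clamp -y towards the post to a stop; a 3 to 4 N spring returns it. Each squeeze draws bar and jaw along (closing); on the return it clicks over teeth of 6 mm pitch and the jaw stays. A stroke closes 12 to 15 mm; the first may give 6 less.
- jaw: Bar with sliding jaw, closes in clamp -y, drags with 3 N. Origin mid front face of the pad while that is out, 52 mm above the tray, 83 to 107 mm from the fixed head at the start; clamp axes. Blue jaw block: 40 mm wide, 21 to 37 mm behind (+y) the origin, top 76 mm up. Bar 16 mm wide, top 27 mm up; its tail comes out past the post, to clamp y = -205 at most.
- pad (a joint): How far the orange sprung pad (38 mm wide, 40 high, 6 thick) is pushed in, m: 0 = out, 0.016 = stop. 1.2 N per mm: half way (0.008) is about 10 N. Hand force on the trigger = its spring 3 to 4 N + drag 3 N + pad force: about 16 N for half way. If the trigger is let go, the pad pushes the jaw back until about 3 N is left.
- half_a_center (a point): Half of the walnut bottle rest already standing loose in the bed against or within 3 mm of the fixed head. Same shape as the other half. Point at its centre, 23 mm above its underside.
- half_b_center (a point): Loose half of the bottle rest, upright on the tray: U-shaped walnut block, 56 mm in its x, 30 thick in its y, 46 high, with two horns (14 wide, the top 16 mm) at the ends of x, brass inlay on them; flat faces; 50 to 100 g; alike both ways round. Point at its centre, 23 mm above its underside. In the clamp its x lies along the clamp's x and it stands on both rails.
- bucket: White ceramic ice bucket with closed lid, 166 mm across, 196 mm high, to be left alone. Origin under its centre.
- decanter: Empty glass decanter with stopper, 104 mm across, 232 mm high, to be left alone. Origin under its centre.
- tongs: Steel ice tongs lying flat along their x, 180 mm long, 40 mm wide, 12 mm high, to be left alone. Origin under their centre.
- coasters: Stack of three green glass coasters on a brass holder, 96 mm across, 26 mm high, to be left alone. Origin under its centre.
Mind the look-alikes: they are no part of the job. What is shaped like the part that bears half_b_center but purple or red is not meant.

How it is judged (in metres and radians):
On the way, in this order (a step that is already met when the one before it is completed fails the run):
1. the loose half stands upright on both rails between the other half and the pad, in line, and is let go (y of half_b_center in the frame of clamp between 0.042 and 0.095 m and x of half_b_center in the frame of clamp between -0.008 and 0.008 m and z of half_b_center in the frame of clamp between 0.05 and 0.056 m and angle between half_b_center's own z axis and vertical below 0.1 rad and contact force between the fingers and half_b below 0.2 N), for 0.2 s.
2. the pad touches the half and is pushed in a little by pumping (value of joint pad above 0.002 m and contact force between jaw and half_b above 2 N), for 0.1 s.
At the end, for the whole second after the job is handed in: Fingers still squeeze the trigger (over 4 N); the pad is pushed in 4.5 to 13 mm, pressing the loose half (4.5 to 18 N) onto the other and the fixed head; both stand on the rails within 8 mm of the centre line, square within 0.08 rad, touched by the robot nowhere (value of joint pad between 0.0045 and 0.013 m and contact force between jaw and half_b between 4.5 and 18 N and contact force between half_a and half_b above 3.5 N and contact force between half_a and clamp above 3.5 N and contact force between the fingers and trigger above 4 N and contact force between each of the arm, the fingers and half_b below 0.3 N and contact force between each of the arm, the fingers and jaw below 0.3 N and x of half_b_center in the frame of clamp between -0.008 and 0.008 m and y of half_b_center in the frame of clamp between 0.041 and 0.049 m and z of half_b_center in the frame of clamp between 0.05 and 0.056 m and x of half_a_center in the frame of clamp between -0.008 and 0.008 m and angle between the x axis of each of half_b_center, half_a_center and the x axis of clamp, either way round below 0.08 rad and angle between half_b_center's own z axis and vertical below 0.08 rad); the arm keeps its last pose, push and grip.
It fails at once if the pad is driven to its stop, or the half is crushed (over 25 N) (value of joint pad above 0.0155 m or contact force between jaw and half_b above 25 N).
It fails at once if the sliding jaw or its bar is pushed by hand (contact force between any of the fingers, the arm and jaw above 3 N).
It fails at once if a bystander is moved or tipped (distance of any of bucket, decanter, tongs, coasters from where it was at the start of the episode above 0.02 m or angle between decanter's own z axis and vertical above 0.25 rad).
It also fails if it takes over 54 s, if anything falls off the work surface, if the arm or the gripper's body presses on something with over 40 N, if the wrist force passes 120 N, or if a joint passes its speed limit or range.

## Working session

There is one attempt and no reset: what is moved stays moved. The work goes in short steps, Python scripts to look and compute and a tool call to move; the robot and the scene stay as the last step left them, time stands still between calls to the robot, and variables do not carry over. Pictures are saved under pics/ and viewed, and the job is handed in when it is done.

Besides the shell and the picture viewer there is one more tool, called after "Call:" as a command line: name --argument value ..., lists and objects as JSON in quotes. carry_out: Moves the arm, as the interface text tells. Its arguments: {"type":"object","properties":{"targets":{"type":"array"},"squeeze":{"type":"number"}},"required":["targets"]}

```bash
ls; mkdir -p pics; python3 - <<'E'
from workcell import r
import cv2,numpy as np
o=r.get_obs(); print(o)
for n in ("scene","top","wrist"):
    c=r.camera(n); cv2.imwrite(f"pics/{n}0.png",c["img"][:,:,::-1])
    np.savez(f"{n}0.npz",**c)
    print(n,c["mtx"].tolist(),[c[k].tolist() for k in ("R","t","T_tool_cam") if k in c])
E
```

```text
pics
{'clock': 0.0, 'joints': array([-7.24207950e+01,  1.64556012e+01,  9.04227621e+01,  7.62557415e-05,
        7.32584524e+01, -8.59429720e+00]), 'joint_velocities': array([ 0.02739275, -0.03768334, -0.05307511,  0.02019009,  0.03475297,
       -0.09257212]), 'joint_torque': array([-5.10315749e-04, -4.05983806e+01, -2.92623907e+01, -1.07672797e-04,
        5.77607731e-03,  2.07012767e-07]), 'eef_pos': array([ 0.29756332, -0.60514049,  0.22992247]), 'tcp_rot': array([[ 8.97462757e-01,  4.41089652e-01, -7.19982098e-04],
       [ 4.41090094e-01, -8.97459941e-01,  2.27675242e-03],
       [ 3.58096839e-04, -2.36087747e-03, -9.99997149e-01]]), 'wrist_force': array([-0.49199833, -0.533359  , -0.26639819]), 'wrist_torque': array([ 0.03339692,  0.01185523, -0.00452904]), 'grip_width': 0.08559532278864798}
scene [[498.3800778679562, 0.0, 323.9016008499105], [0.0, 498.3800778679562, 248.81465388300353], [0.0, 0.0, 1.0]] [[[-0.879003634990726, 0.476773392655606, 0.0063041041198484875], [0.3844505703724847, 0.7164893739191434, -0.5821002800215999], [-0.2820467489856278, -0.5092446456435427, -0.
[... 183 characters left out ...]
0, 0.0, 1.0]] [[[0.022599136944584857, -0.999339100484567, 0.028471762363020132], [-0.9923059178742748, -0.025889532465556867, -0.12107310791586955], [0.12173021137356507, -0.025516550539037713, -0.9922351844636107]], [-0.011158118585768755, 0.5226285350743682, 1.1006151279670038]]
wrist [[371.64829954431775, 0.0, 330.35582796595617], [0.0, 371.64829954431775, 239.63214448897443], [0.0, 0.0, 1.0]] [[[-0.00022892513472290183, -0.9649197648665901, -0.2625448437183345, 0.06731137080077715], [0.9999998522840323, -0.00035032264188833233, 0.00041557906369864945, -0.00016280772118115738], [-0.000492975855693148, -0.26254470979977595, 0.9649197025301924, -0.14263369667410164], [0.0, 0.0, 0.0, 1.0]]]
```

View pics/scene0.png

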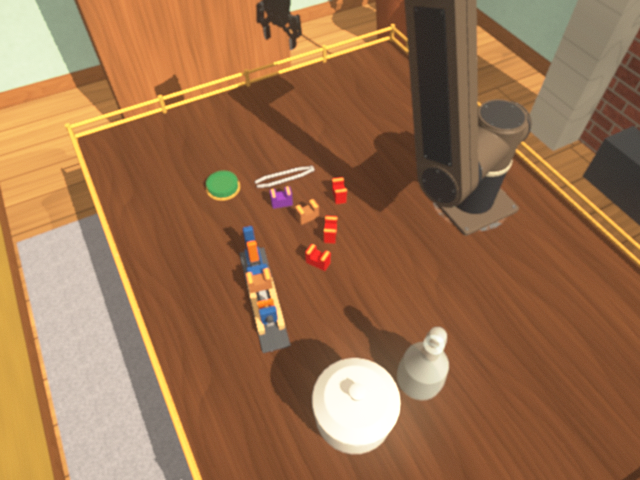

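View pics/top0.png

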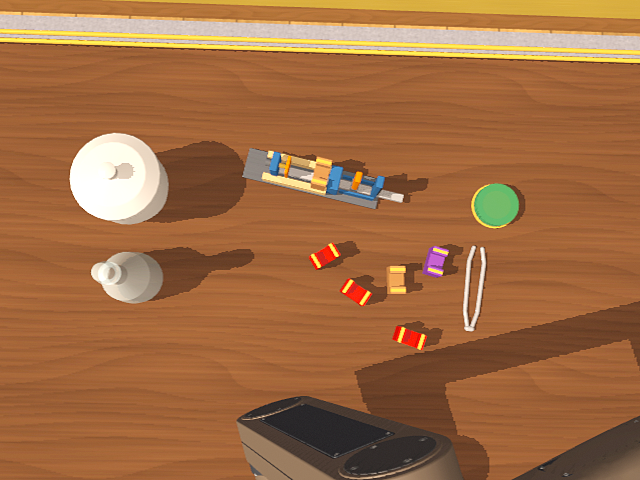

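View pics/wrist0.png

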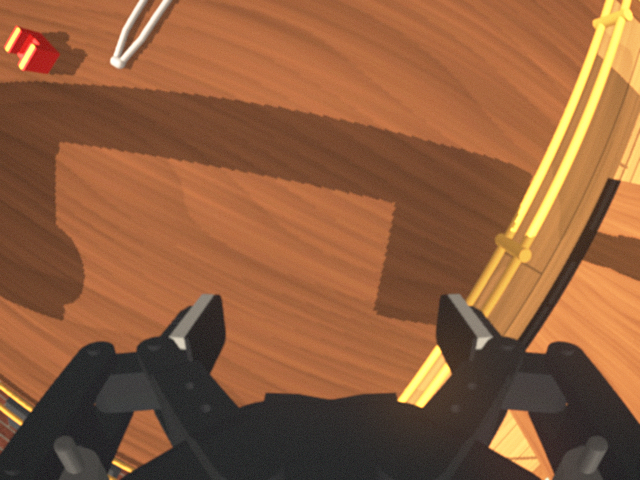

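Candidates in the top view: the red blocks at (325,256), (356,292) and (410,337), the purple one at (436,261), the walnut one at (397,279), and the walnut half already in the clamp at (322,173). I choose (397,279) and will check it in a crop.

```bash
python3 - <<'E'
import cv2,numpy as np
i=cv2.imread("pics/top0.png")
cv2.imwrite("pics/crop_clamp.png",cv2.resize(i[140:220,235:415],None,fx=4.4,fy=4.4,interpolation=cv2.INTER_CUBIC))
cv2.imwrite("pics/crop_half.png",cv2.resize(i[240:320,360:460],None,fx=6,fy=6,interpolation=cv2.INTER_CUBIC))
s=cv2.imread("pics/scene0.png")
cv2.imwrite("pics/crop_scene.png",cv2.resize(s[160:360,220:360],None,fx=3,fy=3,interpolation=cv2.INTER_CUBIC))
E
```

```text
(no output)
```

View pics/crop_clamp.png

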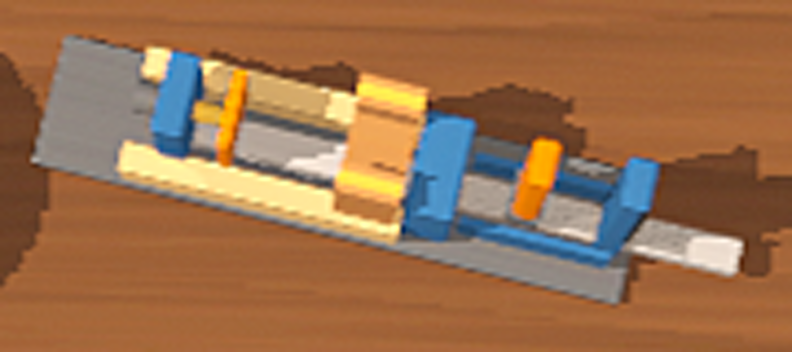

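View pics/crop_half.png

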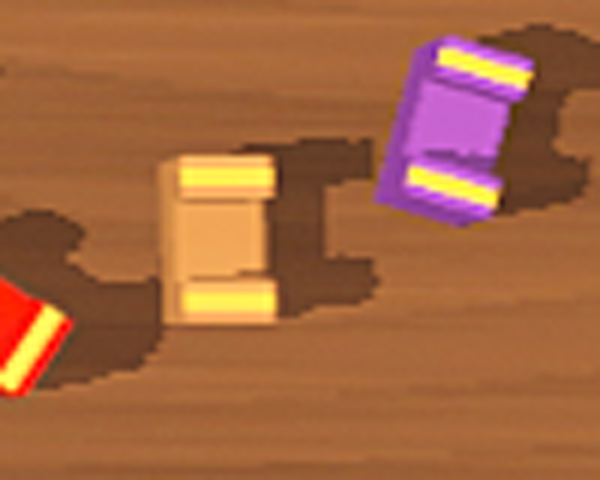

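View pics/crop_scene.png

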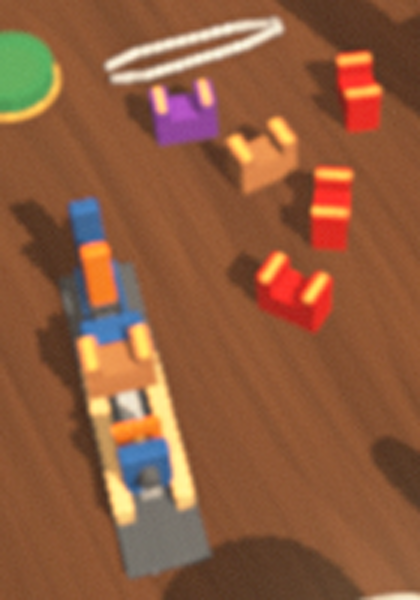

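The crop confirms it: the loose half is the walnut one with brass horns at about (397,279). Its x (the horn-to-horn direction) runs up the image. The clamp's head lies to the right of half A, with the trigger and post further right.

```bash
cat > h.py <<'E'
import numpy as np,cv2
def px2w(c,uv,z):
    K,R,t=c["mtx"],c["R"],c["t"]
    d=R.T@np.linalg.inv(K)@np.array([uv[0],uv[1],1.]); o=-R.T@t
    return o+d*(z-o[2])/d[2]
def cloud(c):
    z=c["z_map"];v,u=np.mgrid[0:480,0:640]; K=c["mtx"]
    P=np.stack([(u-K[0,2])/K[0,0]*z,(v-K[1,2])/K[1,1]*z,z],-1)
    return (P-c["t"])@c["R"]
def w2px(c,X):
    p=c["R"]@np.asarray(X)+c["t"]; p=c["mtx"]@p; return p[:2]/p[2]
E
python3 - <<'E'
from h import *
c=dict(np.load("top0.npz"))
s=lambda x,y:(235+(x+.5)/4.4-.5,140+(y+.5)/4.4-.5)
for n,p,z in [("plate far+x",(65,37),.008),("plate far -x",(33,161),.008),("plate near -x",(617,304),.008)]:
    print(n,px2w(c,s(*p),z).round(4))
P=cloud(c); img=c["img"]
hsv=cv2.cvtColor(img,cv2.COLOR_RGB2HSV)
H,S,V=cv2.split(hsv)
roi=np.zeros((480,640),bool);roi[140:220,240:410]=True
blue=roi&(H>95)&(H<125)&(S>120)
orange=roi&(H>5)&(H<18)&(S>200)&(V>150)
def show(n,m):
    q=P[m]; 
    if len(q): print(n,len(q),"mean",q.mean(0).round(4),"min",q.min(0).round(4),"max",q.max(0).round(4))
show("blue",blue)
Z=P[...,2]
show("post top",blue&(Z>.105)); show("head top",blue&(abs(Z-.062)<.006)); show("jawblk",blue&(Z>.07)&(Z<.082)&(P[...,1]>0.0))
u=np.mgrid[0:480,0:640][1]
for a,b,n in [(345,375,"trig"),(280,296,"pad")]:
    m=roi&(u>a)&(u<b)&(H<20)&(S>180)&(Z>.04); show(n,m); 
hr=np.zeros((480,640),bool);hr[262:298,385:409]=True
m=hr&(abs(Z-.046)<.004); show("halfB top",m)
m=hr&(Z>.02); show("halfB all",m)
hr[:]=False; hr[155:195,305:335]=True
show("halfA top",hr&(abs(Z-.076)<.004))
E
```

```text
plate far+x [0.7165 0.1454 0.008 ]
plate far -x [0.6546 0.1585 0.008 ]
plate near -x [ 0.5925 -0.1247  0.008 ]
blue 887 mean [ 0.64   -0.0381  0.0617] min [ 0.3849 -0.141  -0.0014] max [0.6915 0.0969 1.1557]
post top 93 mean [ 0.6186 -0.1138  0.1471] min [ 0.3849 -0.1283  0.1054] max [0.6382 0.0305 1.1557]
head top 286 mean [ 0.6451 -0.0306  0.0611] min [ 0.6151 -0.1214  0.056 ] max [0.6858 0.0948 0.0679]
jawblk 136 mean [0.6711 0.0872 0.0749] min [0.6517 0.0786 0.0701] max [0.6915 0.0964 0.0798]
trig 70 mean [ 0.6265 -0.0736  0.1052] min [ 0.3849 -0.0833  0.0455] max [0.6487 0.0305 1.1557]
pad 44 mean [0.6641 0.0618 0.0614] min [0.6477 0.0566 0.0413] max [0.6843 0.075  0.0763]
halfB top 203 mean [ 0.4422 -0.1654  0.0459] min [ 0.4143 -0.1807  0.042 ] max [ 0.4694 -0.1498  0.0499]
halfB all 452 mean [ 0.4414 -0.1629  0.047 ] min [ 0.3849 -0.1817  0.0204] max [0.4694 0.0305 1.1557]
halfA top 203 mean [ 0.6535 -0.0056  0.0756] min [ 0.6234 -0.0261  0.072 ] max [0.6831 0.0151 0.0798]
```

```bash
python3 - <<'E'
from h import *
c=dict(np.load("top0.npz")); P=cloud(c);Z=P[...,2]
hsv=cv2.cvtColor(c["img"],cv2.COLOR_RGB2HSV);H,S,V=cv2.split(hsv)
O=np.array([.6478,-.0232]);a=np.radians(-12.3);xc=np.array([np.cos(a),np.sin(a)]);yc=np.array([-np.sin(a),np.cos(a)])
L=np.stack([(P[...,:2]-O)@xc,(P[...,:2]-O)@yc],-1)
def rep(n,m):
    q=L[m]*1000; r=cv2.minAreaRect(q.astype(np.float32)); print(n,len(q),"mean",q.mean(0).round(1),"pct2",np.percentile(q,2,0).round(1),"pct98",np.percentile(q,98,0).round(1),"rect",[np.round(v,1) for v in r])
x,y=L[...,0],L[...,1]
blue=(H>95)&(H<125)&(S>120)
rep("head",blue&(abs(Z-.062)<.004)&(y>-.04)&(y<.02)&(abs(x)<.05))
rep("post",blue&(abs(Z-.115)<.004)&(y<-.07)&(y>-.13)&(abs(x)<.05))
rep("trig",(abs(Z-.112)<.004)&(y>-.08)&(y<-.03)&(abs(x)<.05))
rep("jawblk",blue&(abs(Z-.076)<.004)&(y>.05)&(y<.15)&(abs(x)<.05))
rep("pad",(H<18)&(S>180)&(abs(Z-.072)<.004)&(y>.05)&(y<.12)&(abs(x)<.05))
rep("halfA",(abs(Z-.076)<.003)&~blue&(y>-.02)&(y<.05)&(abs(x)<.05))
rep("rails",(abs(Z-.03)<.004)&(y>.0)&(y<.16)&(abs(x)<.036)&~blue)
rep("rail-",(abs(Z-.03)<.004)&(y>.035)&(y<.13)&(x<-.0)&(x>-.036)&~blue)
rep("plate",(abs(Z-.008)<.003)&(y>-.15)&(y<.21)&(abs(x)<.05))
hb=np.zeros((480,640),bool);hb[262:298,385:409]=True
q=P[hb&(abs(Z-.046)<.003)][:,:2]*1000; print("B",q.mean(0),np.percentile(q,[2,98],axis=0),cv2.minAreaRect(q.astype(np.float32)))
# overlay
im=cv2.resize(c["img"][:,:,::-1][130:230,230:420],None,fx=4,fy=4,interpolation=cv2.INTER_CUBIC)
def box(x0,x1,y0,y1,z,col):
    pts=[]
    for u,v in[(x0,y0),(x1,y0),(x1,y1),(x0,y1)]:
        w=np.append(O+u*xc+v*yc,z); p=w2px(c,w); pts.append(((p-[230,130])+.5)*4-.5)
    cv2.polylines(im,[np.int32(np.round(pts))],True,col,1)
box(-.033,.033,-.112,.18,.008,(255,255,255));box(-.025,.025,-.024,0,.062,(0,255,255));box(-.012,.012,-.106,-.092,.115,(0,255,0));box(-.011,.011,-.062,-.05,.112,(0,255,0))
box(-.031,-.017,0,.136,.03,(0,0,255));box(.017,.031,0,.136,.03,(0,0,255));box(-.02,.02,.021+.084,.037+.084,.076,(0,255,255))
cv2.imwrite("pics/ov.png",im)
E
```

```text
head 238 mean [  0.  -11.7] pct2 [-22.9 -22.5] pct98 [23.3 -1.2] rect [array([  0.4, -11.1]), array([49.5, 23.6]), np.float64(0.8)]
post 74 mean [ -0.1 -97.8] pct2 [ -11.2 -104.3] pct98 [ 10.9 -91.7] rect [array([  0.2, -98.2]), array([23.5, 13.8]), np.float64(1.8)]
trig 62 mean [  0.1 -54.7] pct2 [ -9.9 -60.2] pct98 [  9.4 -49.2] rect [array([  0.5, -54.9]), array([11.7, 21.1]), np.float64(88.3)]
jawblk 125 mean [-1.000e-01  1.128e+02] pct2 [-19.  106.1] pct98 [ 18.7 119.6] rect [array([  0.5, 113.3]), array([15.2, 40.1]), np.float64(89.2)]
pad 9 mean [ 2.  86.4] pct2 [-16.1  84.8] pct98 [16.1 90.7] rect [array([-0.4, 87.8]), array([33.5,  5.9]), np.float64(0.2)]
halfA 183 mean [ 2.  18.4] pct2 [-26.4   4.2] pct98 [29.3 32.4] rect [array([ 1.3, 18.4]), array([29.9, 56.4]), np.float64(90.0)]
rails 598 mean [-4.8 75.9] pct2 [-30.6   3.1] pct98 [ 30.6 134.6] rect [array([ 0.5, 68.9]), array([135.6,  63.2]), np.float64(90.0)]
rail- 290 mean [-23.5  82. ] pct2 [-30.7  37.1] pct98 [-15.2 128.2] rect [array([-16. ,  82.6]), array([30.9, 94.1]), np.float64(0.5)]
plate 1193 mean [-5.7 53.8] pct2 [ -32.5 -107.3] pct98 [ 32.1 178.4] rect [array([ 2.4, 28.4]), array([ 90.1, 343.1]), np.float64(2.1)]
B [ 441.65810629 -165.4422661 ] [[ 414.45564986 -180.21770753]
 [ 469.13657631 -151.26625468]] ((441.8430480957031, -165.6199493408203), (54.70819854736328, 30.616348266601562), 1.253060221672058)
```

View pics/ov.png

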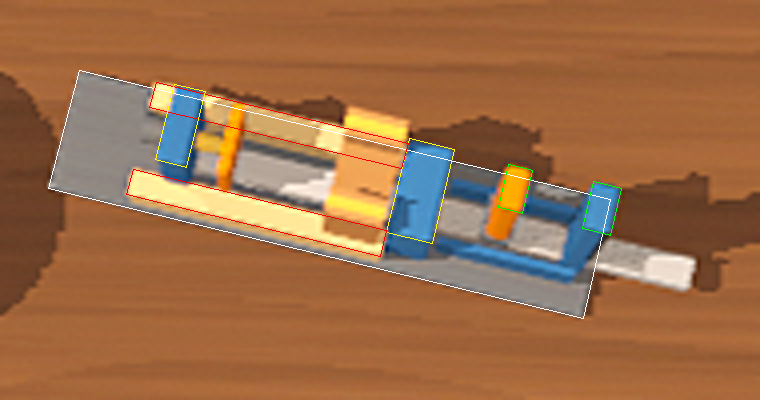

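Fit: the clamp origin is at about (0.648,-0.0224) with yaw -12.3°, and the jaw at y≈83.5 mm. Half A's front face is at about y 32.6 mm. Half B is at about (0.4417,-0.1655) with yaw about 1°. Moving above it now.

Call:
carry_out --targets '[{"xyz": [0.015, 0.045, 0], "twist": [0, 0, 6.5], "claw": 0}, {"xyz": [0.03, 0.09, 0], "twist": [0, 0, 13], "claw": 0}, {"xyz": [0.045, 0.135, 0], "twist": [0, 0, 19.5], "claw": 0}, {"xyz": [0.06, 0.18, 0], "twist": [0, 0, 26], "claw": 0}, {"xyz": [0.072, 0.22, 0], "twist": [0, 0, 32], "claw": 0}]' --squeeze 40

```text
clock: 0.65
eef_pos: [0.37, -0.3834, 0.2309]
tcp_rot: [[0.523, 0.852, -0.0], [0.852, -0.523, 0.001], [0.001, -0.001, -1.0]]
wrist_force: [0.6, 0.0, 0.0]
grip_width: 0.0851
```

Call:
carry_out --targets '[{"xyz": [0.015, 0.045, 0], "twist": [0, 0, 6.5], "claw": 0}, {"xyz": [0.03, 0.09, 0], "twist": [0, 0, 13], "claw": 0}, {"xyz": [0.045, 0.135, 0], "twist": [0, 0, 19.5], "claw": 0}, {"xyz": [0.06, 0.18, -0.03], "twist": [0, 0, 26], "claw": 0}, {"xyz": [0.072, 0.22, -0.04], "twist": [0, 0, 32], "claw": 0}]'

```text
clock: 1.15
eef_pos: [0.4414, -0.1638, 0.1899]
tcp_rot: [[-0.007, 1.0, -0.001], [1.0, 0.007, 0.0], [0.0, -0.001, -1.0]]
wrist_force: [0.8, 0.5, -0.5]
grip_width: 0.0853
```

Call:
carry_out --targets '[{"xyz": [0, 0, 0], "twist": [0, 0, 0], "claw": 0}, {"xyz": [0, 0, 0], "twist": [0, 0, 0], "claw": 0}]'

```text
clock: 1.35
eef_pos: [0.4416, -0.1646, 0.1908]
tcp_rot: [[-0.005, 1.0, -0.001], [1.0, 0.005, 0.0], [0.0, -0.001, -1.0]]
wrist_force: [0.3, -0.3, 0.0]
grip_width: 0.0855
```

```bash
python3 - <<'E'
from workcell import r
import cv2,numpy as np
o=r.get_obs(); print(o["clock"],o["eef_pos"],o["tcp_rot"].round(4),o["joints"].round(2))
c=r.camera("wrist"); cv2.imwrite("pics/wrist1.png",c["img"][:,:,::-1]); np.savez("wrist1.npz",eef=o["eef_pos"],rot=o["tcp_rot"],**c)
E
```

```text
1.35 [ 0.44164638 -0.16456597  0.19076181] [[-5.3e-03  1.0e+00 -1.0e-03]
 [ 1.0e+00  5.3e-03  2.0e-04]
 [ 2.0e-04 -1.0e-03 -1.0e+00]] [-3.2790e+01 -7.7700e+00  1.2039e+02 -2.0000e-02  6.7440e+01 -3.3080e+01]
```

View pics/wrist1.png

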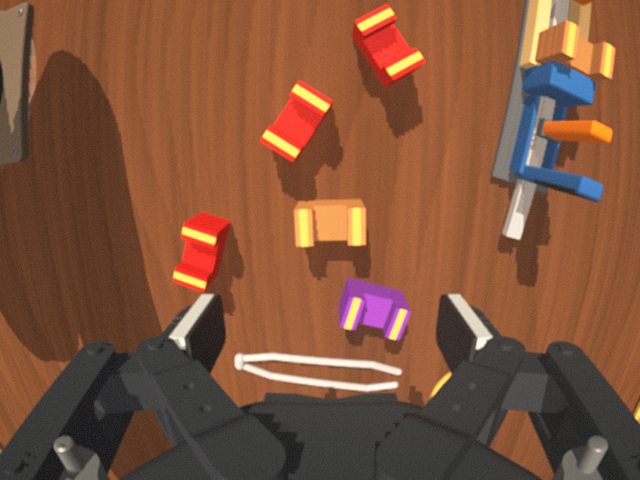

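```bash
cat >> h.py <<'E'
def wpx(c,eef,rot,uv,z):
    K=c["mtx"];d=np.array([uv[0]-K[0,2],uv[1]-K[1,2]])/K[0,0];th=np.hypot(*d)
    ray=np.array([*(np.sin(th)*d/th),np.cos(th)]) if th>0 else np.array([0,0,1.])
    T=c["T_tool_cam"]; o=rot@T[:3,3]+eef; w=rot@T[:3,:3]@ray
    return o+w*(z-o[2])/w[2]
E
python3 - <<'E'
from h import *
c=dict(np.load("wrist1.npz"))
i=c["img"][:,:,::-1];cv2.imwrite("pics/w1c.png",cv2.resize(i[190:260,280:380],None,fx=7,fy=7,interpolation=cv2.INTER_CUBIC))
E
```

```text
(no output)
```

View pics/w1c.png

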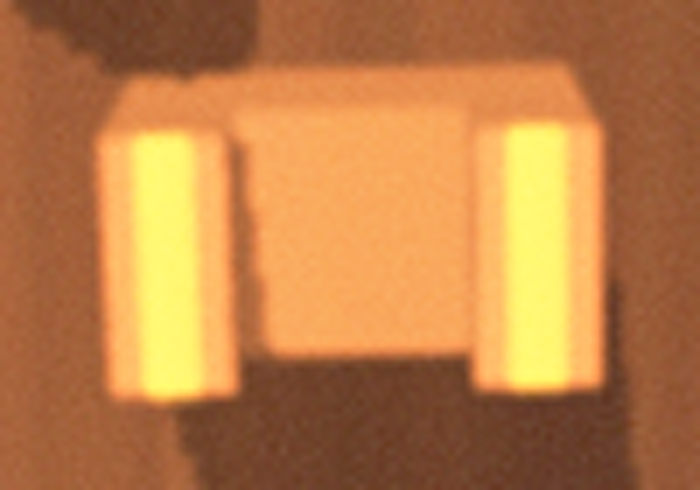

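```bash
python3 - <<'E'
from h import *
c=dict(np.load("wrist1.npz"))
q=np.array([wpx(c,c["eef"],c["rot"],(280+(x+.5)/7-.5,190+(y+.5)/7-.5),.046) for x,y in [(97,133),(603,122),(605,388),(108,400)]])
print(q.round(4),q.mean(0)); d=(q[1]+q[2]-q[0]-q[3])/2; print(np.linalg.norm(d),np.degrees(np.arctan2(d[1],d[0])))
E
```

```text
[[ 0.4132 -0.1507  0.046 ]
 [ 0.4701 -0.1492  0.046 ]
 [ 0.4712 -0.1803  0.046 ]
 [ 0.4139 -0.1821  0.046 ]] [ 0.44209376 -0.16557994  0.046     ]
0.057164394423998115 1.6385459689098103
```

Call:
carry_out --targets '[{"xyz": [0.0005, -0.001, -0.045], "twist": [0, 0, 1.2], "claw": 0}, {"xyz": [0.0005, -0.001, -0.09], "twist": [0, 0, 1.2], "claw": 0}, {"xyz": [0.0005, -0.001, -0.135], "twist": [0, 0, 1.2], "claw": 0}, {"xyz": [0.0005, -0.001, -0.165], "twist": [0, 0, 1.2], "claw": 0}, {"xyz": [0.0005, -0.001, -0.181], "twist": [0, 0, 1.2], "claw": 0}]'

```text
clock: 1.9
eef_pos: [0.4405, -0.1677, 0.0078]
tcp_rot: [[-0.021, 1.0, -0.003], [1.0, 0.021, 0.002], [0.002, -0.003, -1.0]]
wrist_force: [-0.5, -0.2, 0.2]
grip_width: 0.0855
```

Call:
carry_out --targets '[{"xyz": [0, 0, 0], "twist": [0, 0, 0], "claw": 255}, {"xyz": [0, 0, 0], "twist": [0, 0, 0], "claw": 255}, {"xyz": [0, 0, 0], "twist": [0, 0, 0], "claw": 255}, {"xyz": [0, 0, 0], "twist": [0, 0, 0], "claw": 255}, {"xyz": [0, 0, 0], "twist": [0, 0, 0], "claw": 255}]' --squeeze 35

```text
clock: 2.4
eef_pos: [0.4431, -0.1675, 0.0116]
tcp_rot: [[-0.024, 1.0, 0.002], [1.0, 0.024, -0.002], [-0.002, 0.002, -1.0]]
wrist_force: [-0.2, -0.3, 2.1]
grip_width: 0.0556
```

Call:
carry_out --targets '[{"xyz": [0, 0, 0], "twist": [0, 0, 0], "claw": 255}, {"xyz": [0, 0, 0.02], "twist": [0, 0, 0], "claw": 255}, {"xyz": [0, 0, 0.06], "twist": [0, 0, 0], "claw": 255}, {"xyz": [0, 0, 0.1], "twist": [0, 0, 0], "claw": 255}, {"xyz": [0, 0, 0.14], "twist": [0, 0, 0], "claw": 255}]'

```text
clock: 2.9
eef_pos: [0.4417, -0.1662, 0.1515]
tcp_rot: [[-0.024, 1.0, -0.001], [1.0, 0.024, 0.001], [0.001, -0.001, -1.0]]
wrist_force: [0.8, 0.4, -1.5]
grip_width: 0.0558
```

```bash
python3 - <<'E'
from workcell import r
import cv2,numpy as np
o=r.get_obs(); print(o["clock"],o["eef_pos"],o["tcp_rot"].round(4),o["grip_width"],o["wrist_force"])
c=r.camera("wrist"); cv2.imwrite("pics/wrist2.png",c["img"][:,:,::-1]); np.savez("wrist2.npz",eef=o["eef_pos"],rot=o["tcp_rot"],**c)
E
```

```text
2.9 [ 0.4417351  -0.16622074  0.15146925] [[-2.410e-02  9.997e-01 -6.000e-04]
 [ 9.997e-01  2.410e-02  6.000e-04]
 [ 6.000e-04 -6.000e-04 -1.000e+00]] 0.055763498134417055 [ 0.81955073  0.37926661 -1.50760925]
```

View pics/wrist2.png

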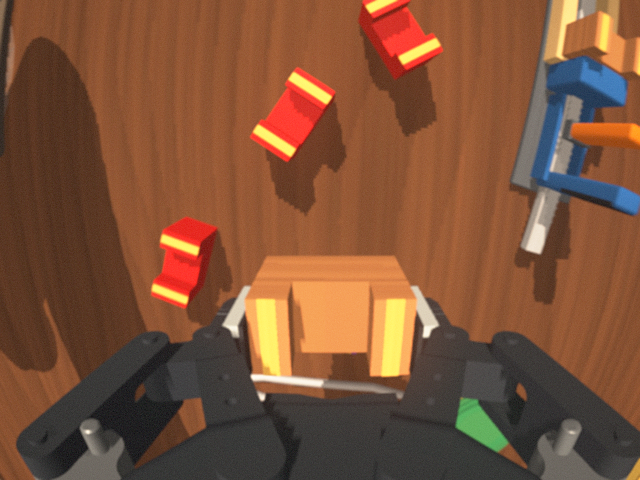

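```bash
python3 - <<'E'
from h import *
c=dict(np.load("wrist2.npz"))
i=c["img"][:,:,::-1];cv2.imwrite("pics/w2c.png",cv2.resize(i[245:395,220:440],None,fx=3.6,fy=3.6,interpolation=cv2.INTER_CUBIC))
E
```

```text
(no output)
```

View pics/w2c.png

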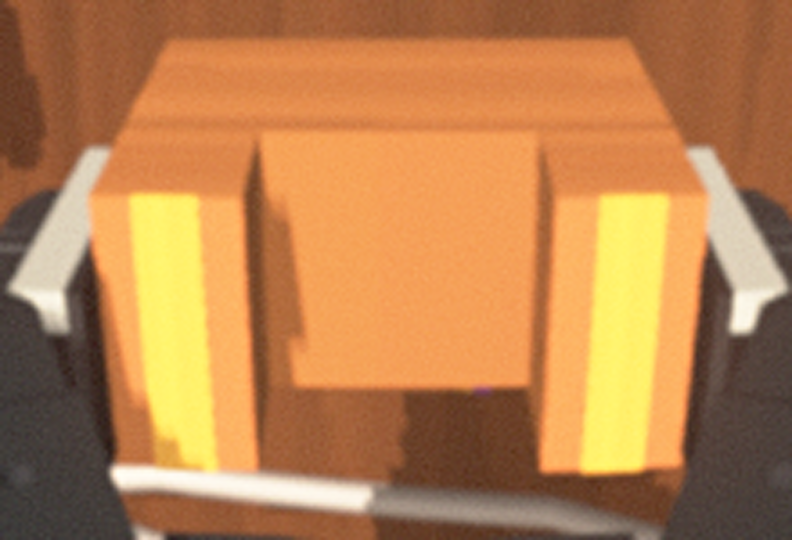

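Call:
carry_out --targets '[{"xyz": [0.03, 0.027, 0.01], "twist": [0, 0, -2], "claw": 255}, {"xyz": [0.06, 0.055, 0.01], "twist": [0, 0, -5], "claw": 255}, {"xyz": [0.09, 0.082, 0.01], "twist": [0, 0, -8], "claw": 255}, {"xyz": [0.12, 0.11, 0.01], "twist": [0, 0, -11], "claw": 255}, {"xyz": [0.15, 0.137, 0.01], "twist": [0, 0, -13.7], "claw": 255}]'

```text
clock: 3.45
eef_pos: [0.593, -0.0281, 0.1598]
tcp_rot: [[0.215, 0.977, -0.0], [0.977, -0.215, 0.0], [0.0, -0.0, -1.0]]
wrist_force: [-1.0, -0.2, 0.1]
grip_width: 0.0554
```

Call:
carry_out --targets '[{"xyz": [0.03, 0.027, 0], "twist": [0, 0, 0], "claw": 255}, {"xyz": [0.055, 0.05, 0], "twist": [0, 0, 0], "claw": 255}, {"xyz": [0.0685, 0.06, 0], "twist": [0, 0, 0], "claw": 255}, {"xyz": [0.0685, 0.06, 0], "twist": [0, 0, 0], "claw": 255}, {"xyz": [0.0685, 0.06, 0], "twist": [0, 0, 0], "claw": 255}]'

```text
clock: 3.95
eef_pos: [0.6601, 0.0304, 0.1594]
tcp_rot: [[0.213, 0.977, -0.002], [0.977, -0.213, -0.0], [-0.0, -0.002, -1.0]]
wrist_force: [0.2, 1.0, -1.4]
grip_width: 0.0555
```

```bash
python3 - <<'E'
from workcell import r
import cv2,numpy as np
o=r.get_obs(); print(o["clock"],o["eef_pos"],o["tcp_rot"].round(4),o["grip_width"],o["wrist_force"])
c=r.camera("wrist"); cv2.imwrite("pics/wrist3.png",c["img"][:,:,::-1]); np.savez("wrist3.npz",eef=o["eef_pos"],rot=o["tcp_rot"],**c)
E
```

```text
3.95 [0.66005111 0.03039708 0.15941462] [[ 2.128e-01  9.771e-01 -1.800e-03]
 [ 9.771e-01 -2.128e-01 -1.000e-04]
 [-5.000e-04 -1.800e-03 -1.000e+00]] 0.05554474527255528 [ 0.24323016  0.99354848 -1.40481464]
```

View pics/wrist3.png

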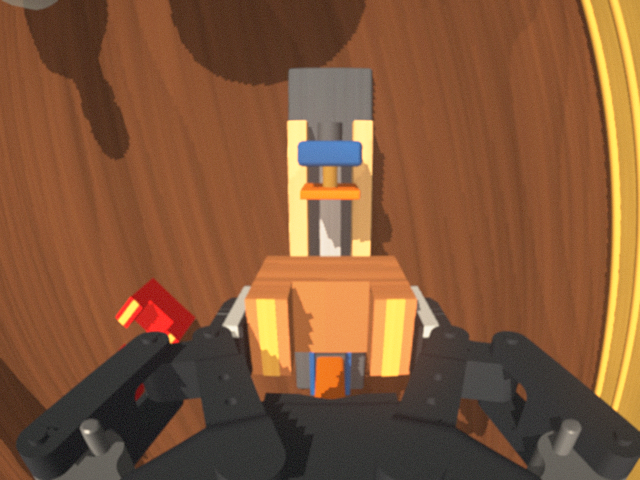

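```bash
python3 - <<'E'
from h import *
c=dict(np.load("wrist3.npz"))
O=np.array([.648,-.0224]);a=np.radians(-12.3);xc=np.array([np.cos(a),np.sin(a)]);yc=np.array([-np.sin(a),np.cos(a)])
def L(uv,z):
    p=wpx(c,c["eef"],c["rot"],uv,z)[:2]-O; return (np.array([p@xc,p@yc])*1000).round(1)
for n,uv,z in [("rail L end",(288,120.5),.03),("rail R end",(372.5,120.5),.03),("plate L",(289.5,68.5),.008),("plate R",(371.5,68.5),.008),("jawblk back L",(298,142),.076),("jawblk back R",(361.5,142),.076),("pad front L?",(302,199),.072),("pad fr R",(359,199),.072),("halfB front L",(245.7,298.5),c["eef"][2]+.0355),("halfB fr R",(416.5,298.5),c["eef"][2]+.0355)]: print(n,L(uv,z))
e=c["eef"][:2]-O; print("tcp",e@xc,e@yc)
E
```

```text
rail L end [-29.6 136.4]
rail R end [ 31.5 136.4]
plate L [-30.9 179.6]
plate R [ 33.1 179.6]
jawblk back L [-18.5 120.6]
jawblk back R [ 19.8 120.6]
pad front L? [-16.7  84.9]
pad fr R [19.  84.9]
halfB front L [-26.1  72.5]
halfB fr R [28.8 72.5]
tcp 0.000527102340149806 0.05415240712617654
```

Call:
carry_out --targets '[{"xyz": [0, 0, -0.04], "twist": [0, 0, 0], "claw": 255}, {"xyz": [0, 0, -0.08], "twist": [0, 0, 0], "claw": 255}, {"xyz": [0, 0, -0.105], "twist": [0, 0, 0], "claw": 255}, {"xyz": [0, 0, -0.115], "twist": [0, 0, 0], "claw": 255}, {"xyz": [0, 0, -0.117], "twist": [0, 0, 0], "claw": 255}]'

```text
clock: 4.5
eef_pos: [0.6598, 0.0295, 0.0429]
tcp_rot: [[0.215, 0.977, -0.002], [0.977, -0.215, 0.0], [-0.0, -0.002, -1.0]]
wrist_force: [-0.0, 0.4, 0.8]
grip_width: 0.0554
```

Call:
carry_out --targets '[{"xyz": [0, 0, 0], "twist": [0, 0, 0], "claw": 255}, {"xyz": [0, 0, -0.001], "twist": [0, 0, 0], "claw": 255}, {"xyz": [0, 0, -0.001], "twist": [0, 0, 0], "claw": 255}]'

```text
clock: 4.8
eef_pos: [0.6615, 0.03, 0.0436]
tcp_rot: [[0.214, 0.977, 0.002], [0.977, -0.214, -0.0], [0.0, 0.002, -1.0]]
wrist_force: [-0.6, 0.7, -1.0]
grip_width: 0.0554
```

Call:
carry_out --targets '[{"xyz": [0, 0, -0.001], "twist": [0, 0, 0], "claw": 255}, {"xyz": [0, 0, -0.001], "twist": [0, 0, 0], "claw": 255}]'

```text
clock: 5.0
eef_pos: [0.6609, 0.0302, 0.0416]
tcp_rot: [[0.213, 0.977, 0.0], [0.977, -0.213, -0.0], [0.0, 0.0, -1.0]]
wrist_force: [-0.3, -0.2, -0.6]
grip_width: 0.0554
```

Call:
carry_out --targets '[{"xyz": [0, 0, -0.001], "twist": [0, 0, 0], "claw": 255}, {"xyz": [0, 0, -0.001], "twist": [0, 0, 0], "claw": 255}]'

```text
clock: 5.2
eef_pos: [0.6609, 0.0303, 0.0415]
tcp_rot: [[0.213, 0.977, -0.0], [0.977, -0.213, -0.0], [-0.0, -0.0, -1.0]]
wrist_force: [-2.8, -0.6, 5.2]
grip_width: 0.0555
```

Contact on the rails (5 N upwards). Releasing.

Call:
carry_out --targets '[{"xyz": [0, 0, 0.0005], "twist": [0, 0, 0], "claw": 200}, {"xyz": [0, 0, 0.0005], "twist": [0, 0, 0], "claw": 0}, {"xyz": [0, 0, 0.0005], "twist": [0, 0, 0], "claw": 0}, {"xyz": [0, 0, 0.0005], "twist": [0, 0, 0], "claw": 0}, {"xyz": [0, 0, 0.0005], "twist": [0, 0, 0], "claw": 0}]'

```text
clock: 5.7
eef_pos: [0.6607, 0.0302, 0.0405]
tcp_rot: [[0.214, 0.977, -0.0], [0.977, -0.214, 0.0], [-0.0, -0.0, -1.0]]
wrist_force: [0.3, 0.4, -0.4]
grip_width: 0.0855
```

Call:
carry_out --targets '[{"xyz": [0, 0, 0.0005], "twist": [0, 0, 0], "claw": 0}, {"xyz": [0, 0, 0.03], "twist": [0, 0, 0], "claw": 0}, {"xyz": [0, 0, 0.07], "twist": [0, 0, 0], "claw": 0}, {"xyz": [0, 0, 0.11], "twist": [0, 0, 0], "claw": 0}, {"xyz": [0, 0, 0.13], "twist": [0, 0, 0], "claw": 0}]'

```text
clock: 6.2
eef_pos: [0.6627, 0.0301, 0.1758]
tcp_rot: [[0.213, 0.977, 0.007], [0.977, -0.213, -0.001], [0.001, 0.007, -1.0]]
wrist_force: [-0.5, -0.3, -0.7]
grip_width: 0.0853
```

```bash
python3 - <<'E'
from workcell import r
import cv2,numpy as np
o=r.get_obs(); print(o["clock"],o["eef_pos"],o["tcp_rot"].round(4),o["grip_width"],o["wrist_force"])
c=r.camera("wrist"); cv2.imwrite("pics/wrist4.png",c["img"][:,:,::-1]); np.savez("wrist4.npz",eef=o["eef_pos"],rot=o["tcp_rot"],**c)
E
```

```text
6.2 [0.6627442  0.03006203 0.17577637] [[ 2.134e-01  9.769e-01  6.900e-03]
 [ 9.770e-01 -2.134e-01 -7.000e-04]
 [ 8.000e-04  6.900e-03 -1.000e+00]] 0.08527786080052124 [-0.46357558 -0.34865056 -0.68992209]
```

View pics/wrist4.png

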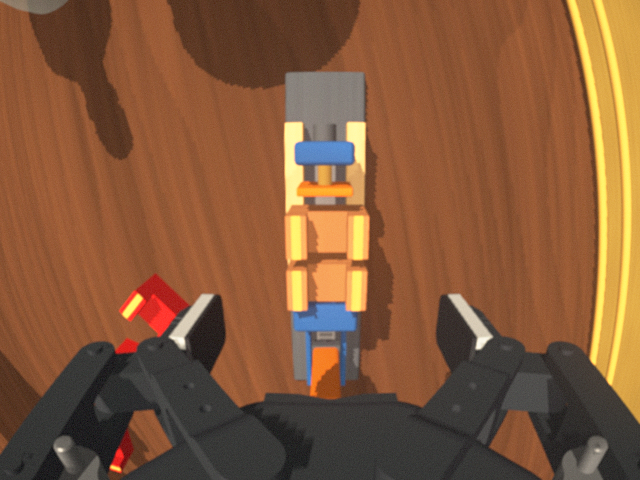

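Half B stands on both rails, in line with half A (A's horns at v≈288, B's at v≈236), and the pad is clear at v≈189. Next, to the trigger.

Call:
carry_out --targets '[{"xyz": [-0.009, -0.04, 0], "twist": [0, 0, 0], "claw": 0}, {"xyz": [-0.018, -0.08, 0], "twist": [0, 0, 0], "claw": 0}, {"xyz": [-0.025, -0.107, 0], "twist": [0, 0, 0], "claw": 0}, {"xyz": [-0.025, -0.107, 0], "twist": [0, 0, 0], "claw": 0}, {"xyz": [-0.025, -0.107, 0], "twist": [0, 0, 0], "claw": 0}]'

```text
clock: 6.75
eef_pos: [0.6353, -0.077, 0.1698]
tcp_rot: [[0.215, 0.977, -0.001], [0.977, -0.215, 0.001], [0.001, -0.001, -1.0]]
wrist_force: [-0.5, -0.1, 0.4]
grip_width: 0.0857
```

```bash
python3 - <<'E'
from workcell import r
from h import *
o=r.get_obs(); print(o["clock"],o["eef_pos"],o["tcp_rot"].round(4),o["grip_width"],o["wrist_force"])
O=np.array([.648,-.0224]);a=np.radians(-12.3);xc=np.array([np.cos(a),np.sin(a)]);yc=np.array([-np.sin(a),np.cos(a)])
e=o["eef_pos"][:2]-O; print("tcp clamp",e@xc,e@yc)
c=r.camera("wrist"); cv2.imwrite("pics/wrist5.png",c["img"][:,:,::-1]); np.savez("wrist5.npz",eef=o["eef_pos"],rot=o["tcp_rot"],**c)
E
```

```text
6.75 [ 0.63531602 -0.0769671   0.16984498] [[ 2.149e-01  9.766e-01 -1.100e-03]
 [ 9.766e-01 -2.149e-01  9.000e-04]
 [ 6.000e-04 -1.300e-03 -1.000e+00]] 0.08568490591701192 [-0.49353103 -0.1020761   0.36463363]
tcp clamp -0.0007683761278252182 -0.056016619436878815
```

View pics/wrist5.png

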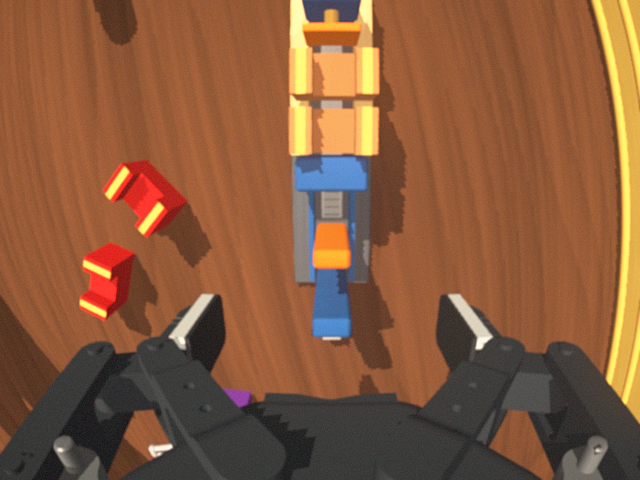

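```bash
python3 - <<'E'
from h import *
c=dict(np.load("wrist5.npz"))
i=c["img"][:,:,::-1];cv2.imwrite("pics/w5c.png",cv2.resize(i[190:350,270:400],None,fx=3.7,fy=3.7,interpolation=cv2.INTER_CUBIC))
O=np.array([.648,-.0224]);a=np.radians(-12.3);xc=np.array([np.cos(a),np.sin(a)]);yc=np.array([-np.sin(a),np.cos(a)])
def L(uv,z):
    p=wpx(c,c["eef"],c["rot"],uv,z)[:2]-O; return (np.array([p@xc,p@yc])*1000).round(1)
for uv in [(314,245.5),(350.5,245.5),(350.5,267),(314,267)]: print(L(uv,.112))
for uv in [(312.5,321),(351.5,320)]: print("post",L(uv,.115))
E
```

```text
[ -9.4 -46.9]
[ 11.1 -47. ]
[ 11.3 -59.8]
[ -9.6 -59.7]
post [-10.9 -93. ]
post [ 12.3 -92.4]
```

View pics/w5c.png

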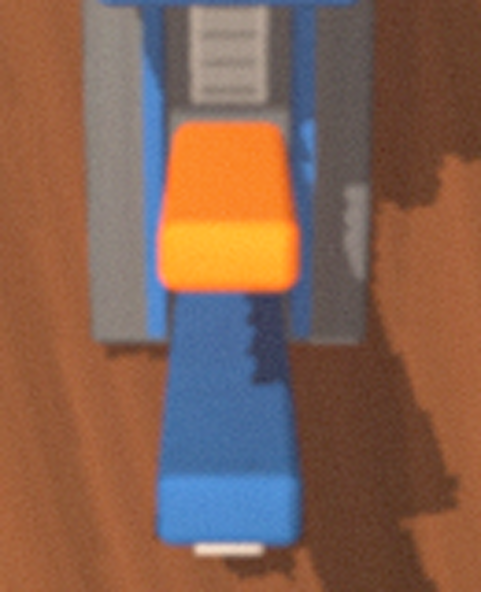

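Call:
carry_out --targets '[{"xyz": [0.001, 0, -0.035], "twist": [0, 0, 0], "claw": 0}, {"xyz": [0.001, 0, -0.07], "twist": [0, 0, 0], "claw": 0}, {"xyz": [0.001, 0, -0.088], "twist": [0, 0, 0], "claw": 0}, {"xyz": [0.001, 0, -0.088], "twist": [0, 0, 0], "claw": 0}]'

```text
clock: 7.2
eef_pos: [0.6341, -0.0744, 0.0783]
tcp_rot: [[0.212, 0.977, -0.008], [0.977, -0.212, 0.003], [0.001, -0.008, -1.0]]
wrist_force: [-1.5, 0.0, 0.5]
grip_width: 0.0856
```

Call:
carry_out --targets '[{"xyz": [0, 0, 0], "twist": [0, 0, 0], "claw": 255}, {"xyz": [0, 0, 0], "twist": [0, 0, 0], "claw": 255}, {"xyz": [0, 0, 0], "twist": [0, 0, 0], "claw": 255}, {"xyz": [0, 0, 0], "twist": [0, 0, 0], "claw": 255}, {"xyz": [0, 0, 0], "twist": [0, 0, 0], "claw": 255}]' --squeeze 40

```text
clock: 7.7
eef_pos: [0.636, -0.0766, 0.0843]
tcp_rot: [[0.213, 0.977, -0.003], [0.977, -0.213, 0.001], [-0.0, -0.003, -1.0]]
wrist_force: [-5.8, 1.5, 6.6]
grip_width: 0.0214
```

Call:
carry_out --targets '[{"xyz": [0, 0, 0], "twist": [0, 0, 0], "claw": 255}, {"xyz": [0, 0, 0], "twist": [0, 0, 0], "claw": 255}, {"xyz": [0, 0, 0], "twist": [0, 0, 0], "claw": 255}]'

```text
clock: 8.0
eef_pos: [0.636, -0.0766, 0.0843]
tcp_rot: [[0.213, 0.977, -0.002], [0.977, -0.213, 0.001], [0.0, -0.002, -1.0]]
wrist_force: [-5.8, 0.8, 5.1]
grip_width: 0.0211
```

```bash
cat > look.py <<'E'
from workcell import r
from h import *
import sys
n=sys.argv[1]
O=np.array([.648,-.0224]);a=np.radians(-12.3);xc=np.array([np.cos(a),np.sin(a)]);yc=np.array([-np.sin(a),np.cos(a)])
F=[];
for k in range(3):
    o=r.get_obs(); f=o["wrist_force"]; F.append([f[:2]@xc,f[:2]@yc,f[2]]); c=r.camera("top")
F=np.array(F)
e=o["eef_pos"][:2]-O; print(o["clock"],"tcp clamp mm",(np.array([e@xc,e@yc,o["eef_pos"][2]])*1000).round(1),"F clamp",F.mean(0).round(2),"w",o["grip_width"].round(4))
P=cloud(c);Z=P[...,2];x=(P[...,:2]-O)@xc;y=(P[...,:2]-O)@yc
H,S,V=cv2.split(cv2.cvtColor(c["img"],cv2.COLOR_RGB2HSV))
blue=(H>95)&(H<125)&(S>120)
m=blue&(abs(Z-.076)<.004)&(y>.02)&(y<.15)&(abs(x)<.03)
if m.sum()>20: print("jaw origin y",(y[m].mean()*1000-29-.3).round(1),m.sum())
m=(abs(Z-.076)<.003)&~blue&(y>-.02)&(y<.1)&(abs(x)<.05)
for s in (1,-1):
  q=y[m&(x*s>.012)]*1000; print("horns y",np.percentile(q,[1,99]).round(1),len(q))
cv2.imwrite(f"pics/{n}.png",cv2.resize(c["img"][:,:,::-1][130:230,230:420],None,fx=4,fy=4,interpolation=cv2.INTER_CUBIC))
E
python3 look.py t1
```

```text
Traceback (most recent call last):
  File "look.py", line 10, in <module>
    e=o["eef_pos"][:2]-O; print(o["clock"],"tcp clamp mm",(np.array([e@xc,e@yc,o["eef_pos"][2]])*1000).round(1),"F clamp",F.mean(0).round(2),"w",o["grip_width"].round(4))
                                                                                                                                                 ^^^^^^^^^^^^^^^^^^^^^
AttributeError: 'float' object has no attribute 'round'
```

```bash
sed -i 's/o\["grip_width"\].round(4)/round(o["grip_width"],4)/' look.py; python3 look.py t1
```

```text
8.25 tcp clamp mm [ -0.2 -55.5  84.3] F clamp [-4.85  0.16  6.04] w 0.021
jaw origin y 82.7 125
horns y [ 9.3 77.7] 157
horns y [11.4 87.5] 162
```

View pics/t1.png

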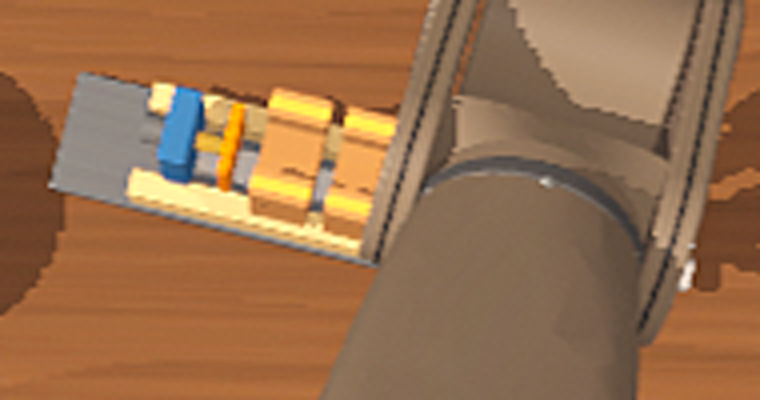

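Trigger gripped across its width (21 mm). First stroke: 13 mm along clamp -y.

Call:
carry_out --targets '[{"xyz": [-0.0006, -0.003, 0], "twist": [0, 0, 0], "claw": 255}, {"xyz": [-0.0013, -0.006, 0], "twist": [0, 0, 0], "claw": 255}, {"xyz": [-0.0019, -0.009, 0], "twist": [0, 0, 0], "claw": 255}, {"xyz": [-0.0026, -0.012, 0], "twist": [0, 0, 0], "claw": 255}, {"xyz": [-0.0028, -0.013, 0], "twist": [0, 0, 0], "claw": 255}]'

```text
clock: 8.8
eef_pos: [0.6337, -0.0873, 0.0844]
tcp_rot: [[0.214, 0.977, -0.001], [0.977, -0.214, 0.005], [0.005, -0.002, -1.0]]
wrist_force: [-2.9, 8.5, 5.6]
grip_width: 0.0214
```

Call:
carry_out --targets '[{"xyz": [0, 0, 0], "twist": [0, 0, 0], "claw": 255}, {"xyz": [0, 0, 0], "twist": [0, 0, 0], "claw": 255}]'

```text
clock: 9.0
eef_pos: [0.6337, -0.0873, 0.0843]
tcp_rot: [[0.214, 0.977, -0.001], [0.977, -0.214, 0.004], [0.004, -0.002, -1.0]]
wrist_force: [-3.2, 7.7, 5.2]
grip_width: 0.0214
```

```bash
python3 look.py t2
```

```text
9.1 tcp clamp mm [ -0.2 -66.5  84.3] F clamp [-4.75  6.3   5.58] w 0.021
jaw origin y 73.8 122
horns y [ 3.7 78. ] 187
horns y [ 3.3 72.7] 177
```

View pics/t2.png

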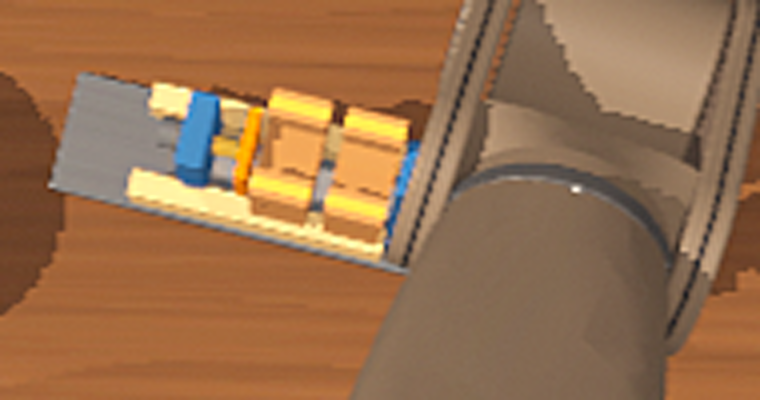

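Call:
carry_out --targets '[{"xyz": [-0.0004, -0.002, 0], "twist": [0, 0, 0], "claw": 255}, {"xyz": [-0.0008, -0.004, 0], "twist": [0, 0, 0], "claw": 255}, {"xyz": [-0.0008, -0.004, 0], "twist": [0, 0, 0], "claw": 255}]'

```text
clock: 9.45
eef_pos: [0.633, -0.0903, 0.0843]
tcp_rot: [[0.214, 0.977, -0.001], [0.977, -0.214, 0.007], [0.006, -0.002, -1.0]]
wrist_force: [-2.2, 10.2, 5.7]
grip_width: 0.0211
```

Call:
carry_out --targets '[{"xyz": [0.0006, 0.003, 0], "twist": [0, 0, 0], "claw": 255}, {"xyz": [0.0013, 0.006, 0], "twist": [0, 0, 0], "claw": 255}, {"xyz": [0.0019, 0.009, 0], "twist": [0, 0, 0], "claw": 255}, {"xyz": [0.0027, 0.013, 0], "twist": [0, 0, 0], "claw": 255}, {"xyz": [0.0036, 0.017, 0], "twist": [0, 0, 0], "claw": 255}]'

```text
clock: 9.95
eef_pos: [0.6361, -0.0764, 0.0844]
tcp_rot: [[0.213, 0.977, -0.002], [0.977, -0.213, 0.0], [-0.0, -0.002, -1.0]]
wrist_force: [-7.6, -9.9, 5.7]
grip_width: 0.0215
```

Call:
carry_out --targets '[{"xyz": [0, 0, 0], "twist": [0, 0, 0], "claw": 255}, {"xyz": [0, 0, 0], "twist": [0, 0, 0], "claw": 255}]'

```text
clock: 10.15
eef_pos: [0.636, -0.0766, 0.0844]
tcp_rot: [[0.213, 0.977, -0.002], [0.977, -0.213, 0.0], [-0.0, -0.002, -1.0]]
wrist_force: [-4.9, 1.4, 6.3]
grip_width: 0.0212
```

```bash
python3 look.py t3
```

```text
10.25 tcp clamp mm [ -0.1 -55.5  84.4] F clamp [-5.11 -0.05  6.  ] w 0.021
jaw origin y 72.0 118
horns y [ 9.4 76.8] 161
horns y [11.9 73.3] 158
```

Call:
carry_out --targets '[{"xyz": [-0.0006, -0.003, 0], "twist": [0, 0, 0], "claw": 255}, {"xyz": [-0.0013, -0.006, 0], "twist": [0, 0, 0], "claw": 255}, {"xyz": [-0.0019, -0.009, 0], "twist": [0, 0, 0], "claw": 255}, {"xyz": [-0.0026, -0.012, 0], "twist": [0, 0, 0], "claw": 255}, {"xyz": [-0.0026, -0.012, 0], "twist": [0, 0, 0], "claw": 255}]'

```text
clock: 10.8
eef_pos: [0.6339, -0.0864, 0.0843]
tcp_rot: [[0.214, 0.977, -0.001], [0.977, -0.214, 0.005], [0.004, -0.002, -1.0]]
wrist_force: [-3.9, 7.5, 5.6]
grip_width: 0.0211
```

```bash
python3 look.py t4
```

```text
10.9 tcp clamp mm [ -0.2 -65.5  84.4] F clamp [-4.83  6.48  5.71] w 0.0212
jaw origin y 63.2 122
horns y [ 3.1 64.3] 184
horns y [ 3.3 64.2] 173
```

View pics/t4.png

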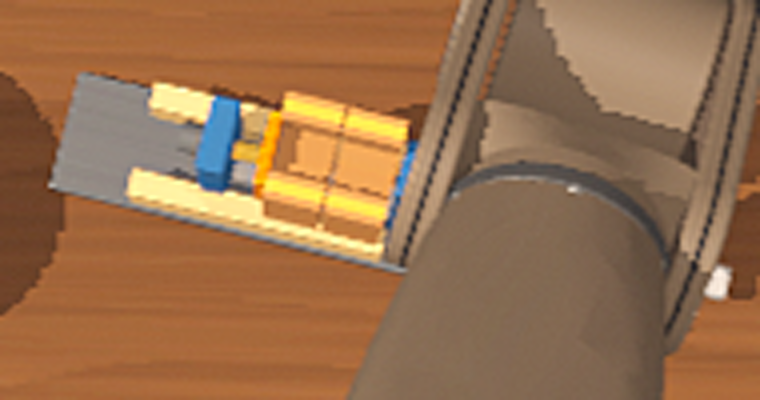

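The halves now meet square and the pad touches B. Completing the stroke.

Call:
carry_out --targets '[{"xyz": [-0.0004, -0.002, 0], "twist": [0, 0, 0], "claw": 255}, {"xyz": [-0.0008, -0.004, 0], "twist": [0, 0, 0], "claw": 255}, {"xyz": [-0.001, -0.005, 0], "twist": [0, 0, 0], "claw": 255}, {"xyz": [-0.001, -0.005, 0], "twist": [0, 0, 0], "claw": 255}]'

```text
clock: 11.35
eef_pos: [0.633, -0.0903, 0.0843]
tcp_rot: [[0.214, 0.977, -0.001], [0.977, -0.214, 0.007], [0.006, -0.002, -1.0]]
wrist_force: [-3.2, 9.9, 6.2]
grip_width: 0.0213
```

```bash
python3 look.py t5
```

```text
11.45 tcp clamp mm [ -0.2 -69.5  84.4] F clamp [-4.69  8.95  6.46] w 0.0212
jaw origin y 59.2 124
horns y [ 2.1 72.3] 179
horns y [ 2.3 61.4] 177
```

Call:
carry_out --targets '[{"xyz": [0.0006, 0.003, 0], "twist": [0, 0, 0], "claw": 255}, {"xyz": [0.0013, 0.006, 0], "twist": [0, 0, 0], "claw": 255}, {"xyz": [0.0019, 0.009, 0], "twist": [0, 0, 0], "claw": 255}, {"xyz": [0.0027, 0.013, 0], "twist": [0, 0, 0], "claw": 255}, {"xyz": [0.0036, 0.017, 0], "twist": [0, 0, 0], "claw": 255}]'

```text
clock: 12.0
eef_pos: [0.6361, -0.0764, 0.0843]
tcp_rot: [[0.213, 0.977, -0.002], [0.977, -0.213, 0.0], [-0.0, -0.002, -1.0]]
wrist_force: [-8.2, -9.4, 5.8]
grip_width: 0.0212
```

Call:
carry_out --targets '[{"xyz": [0, 0, 0], "twist": [0, 0, 0], "claw": 255}, {"xyz": [0, 0, 0], "twist": [0, 0, 0], "claw": 255}]'

```text
clock: 12.2
eef_pos: [0.636, -0.0766, 0.0843]
tcp_rot: [[0.213, 0.977, -0.002], [0.977, -0.213, 0.0], [-0.0, -0.002, -1.0]]
wrist_force: [-4.5, 1.2, 5.9]
grip_width: 0.0212
```

```bash
python3 look.py t6
```

```text
12.3 tcp clamp mm [ -0.2 -55.5  84.3] F clamp [-5.47  0.16  5.85] w 0.0208
jaw origin y 60.2 126
horns y [ 9.3 87.9] 159
horns y [11.5 96.6] 158
```

Call:
carry_out --targets '[{"xyz": [-0.0006, -0.003, 0], "twist": [0, 0, 0], "claw": 255}, {"xyz": [-0.0013, -0.006, 0], "twist": [0, 0, 0], "claw": 255}, {"xyz": [-0.0017, -0.008, 0], "twist": [0, 0, 0], "claw": 255}, {"xyz": [-0.0017, -0.008, 0], "twist": [0, 0, 0], "claw": 255}]'

```text
clock: 12.75
eef_pos: [0.6349, -0.0817, 0.0843]
tcp_rot: [[0.214, 0.977, -0.001], [0.977, -0.214, 0.006], [0.006, -0.002, -1.0]]
wrist_force: [-2.5, 8.7, 5.0]
grip_width: 0.0216
```

```bash
python3 look.py t7
```

```text
12.85 tcp clamp mm [ -0.2 -60.7  84.3] F clamp [-4.51  8.21  5.52] w 0.0209
jaw origin y 56.5 124
horns y [ 0.6 70.9] 175
horns y [ 3.8 70.6] 178
```

Call:
carry_out --targets '[{"xyz": [-0.0004, -0.002, 0], "twist": [0, 0, 0], "claw": 255}, {"xyz": [-0.0009, -0.004, 0], "twist": [0, 0, 0], "claw": 255}, {"xyz": [-0.0009, -0.004, 0], "twist": [0, 0, 0], "claw": 255}, {"xyz": [-0.0009, -0.004, 0], "twist": [0, 0, 0], "claw": 255}]'

```text
clock: 13.3
eef_pos: [0.6343, -0.0845, 0.0843]
tcp_rot: [[0.214, 0.977, -0.0], [0.977, -0.214, 0.008], [0.008, -0.002, -1.0]]
wrist_force: [-1.3, 11.9, 5.0]
grip_width: 0.0214
```

```bash
python3 look.py t8
```

```text
13.4 tcp clamp mm [ -0.2 -63.6  84.4] F clamp [-3.75 11.23  5.39] w 0.0212
jaw origin y 53.7 123
horns y [ 1.2 89.4] 186
horns y [ 0.9 63.9] 190
```

View pics/t8.png

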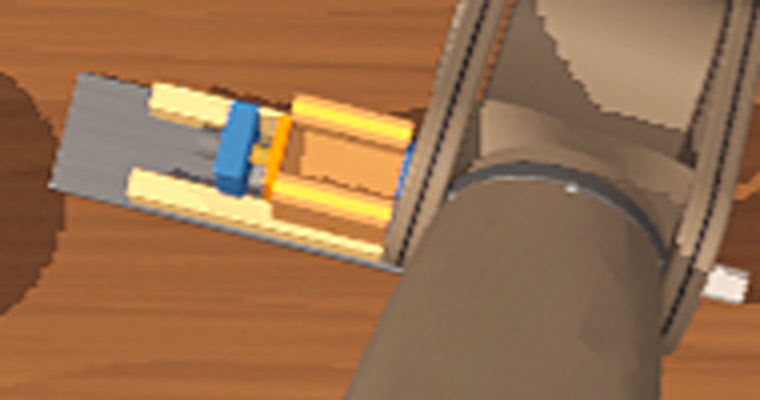

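Call:
carry_out --targets '[{"xyz": [-0.0004, -0.002, 0], "twist": [0, 0, 0], "claw": 255}, {"xyz": [-0.0008, -0.004, 0], "twist": [0, 0, 0], "claw": 255}, {"xyz": [-0.001, -0.0045, 0], "twist": [0, 0, 0], "claw": 255}, {"xyz": [-0.001, -0.0045, 0], "twist": [0, 0, 0], "claw": 255}, {"xyz": [-0.001, -0.0045, 0], "twist": [0, 0, 0], "claw": 255}]'

```text
clock: 13.95
eef_pos: [0.6336, -0.0875, 0.0843]
tcp_rot: [[0.215, 0.977, 0.001], [0.977, -0.215, 0.01], [0.01, -0.002, -1.0]]
wrist_force: [0.1, 15.0, 4.8]
grip_width: 0.0217
```

```bash
python3 look.py t9; python3 - <<'E'
from workcell import r
import cv2
c=r.camera("wrist"); cv2.imwrite("pics/wrist9.png",c["img"][:,:,::-1])
c=r.camera("scene"); cv2.imwrite("pics/scene9.png",c["img"][:,:,::-1])
c=r.camera("top"); cv2.imwrite("pics/top9.png",c["img"][:,:,::-1])
E
```

```text
14.05 tcp clamp mm [ -0.1 -66.7  84.4] F clamp [-3.56 15.06  5.35] w 0.0212
jaw origin y 50.9 121
horns y [ 1.2 87.3] 190
horns y [ 0.9 65.5] 181
```

View pics/t9.png

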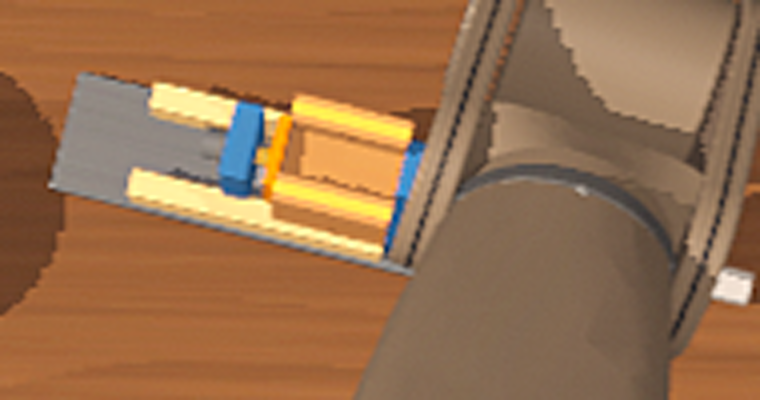

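View pics/wrist9.png

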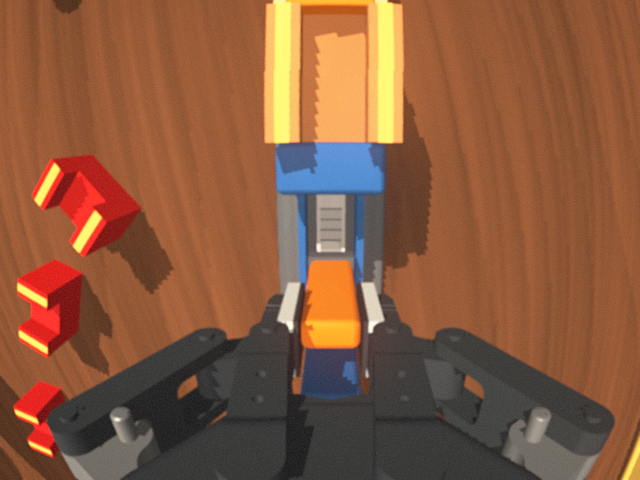

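View pics/scene9.png

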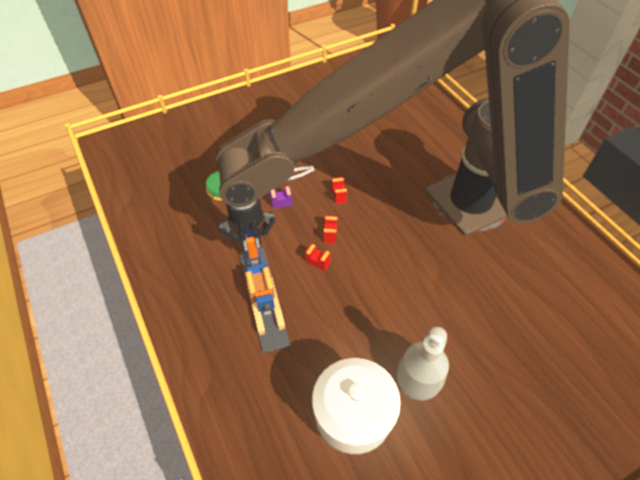

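View pics/top9.png

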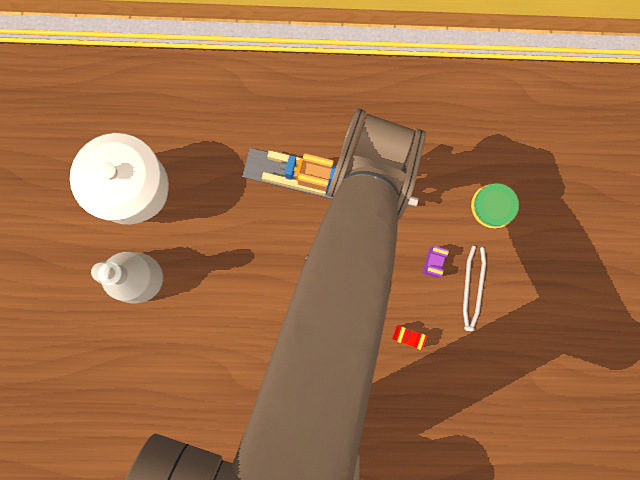

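By both measures the pad is within its band: about 9 mm from the jaw position, about 7 mm from the force. The halves sit square against the head, and the bystanders are where they were. Handing in.

```bash
python3 - <<'E'
from workcell import r
print(r.get_obs()["clock"], r.sign_off())
E
```

```text
the job is handed in; nothing more can be done
14.25 None
```

The job was handed in at 14.25 s of the 54 s allowed, with the arm still holding the trigger squeezed. The interface gives no verdict, so what follows are my own measurements.

**What I did:**
- I gripped the loose walnut half by its ends, stood it on both rails beside the other half and let go.
- I then gripped the orange trigger across its 22 mm width and pumped it by moving the arm. I made two full strokes and a third held part way. The jaw and bar were never pushed by hand.

**Last checks:**
- **Trigger force:** the push on the trigger was about 15 N, which works out to about 8.5 N on the pad.
- **Pad travel:** the jaw position puts the pad about 9 mm in, while the force suggests about 7 mm. The two disagree by about 2 mm, but both lie inside the 4.5 to 13 mm band.
- **Halves:** the pictures show them touching, square and in line against the fixed head, with the gripper clear of both.
- **Bystanders:** the bucket, decanter, tongs and coasters look unmoved in the final top view.

One side effect: gripping the trigger left a small standing load of about 4 N sideways and 5 N upwards on the wrist, which I did not correct.

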